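# Lock the T-key into the pickle press

## Task

Put the filled pickle press under load: lift the green-handled T-key straight up out of the draining rack, feel with a light touch for the slot in the steel crossbar and pass the key's toggle down through it, push down against the spring just far enough to turn the key a quarter turn under the bar, then ease it up so that the toggle settles in the groove under the bar and holds the spring down, and let go with the key standing upright. Do not force or knock the press (anything near 40 N bends the bar), and leave the things standing around where they are.

Things in the scene. Friction and masses are not known exactly. Their poses are not given: they have to be found in the camera images.
- key: T-key, steel, green handle, 76 mm tall, 0.13 kg, same after a half turn. Origin at its nose tip (lowest point), z up the stem, x along toggle and handle (parallel). Nose 8 mm dia, 6 mm long; stem 9 mm dia; collar 30 mm dia, z 29-33 mm. Starts hanging upright by the collar between the rack's two middle wires, toggle below them and within 0.1 rad of their direction: it lifts out straight up.
- handle (a point): Middle of the key's green handle, 61 mm above the nose tip. Handle 56 (key x) x 14 (key y) x 30 mm (z 46-76 mm above the tip): pinch its flat sides, 14 mm apart, from above. Axes as the key.
- toggle (a point): Middle of the key's steel toggle bar, 11 mm above the nose tip. Toggle 34 (key x) x 9 (key y) x 10 mm (z 6-16 mm above the tip), edges rounded 1.5 mm. Axes as the key.
- rack: Wire draining rack on a shallow white drip tray, 200 x 146 x 63 mm, fixed. Origin at the centre of its underside, wires along its x, wire tops 63 mm up. The middle gap, at its y = 0, is 16 mm wide and runs 160 mm along x.
- press: Pickle press, fixed: clear tub 200 (x) x 140 (y) mm, rim 102 mm up, carrot pieces under a white plate. Origin at the centre of its underside, z up. A steel crossbar, 44 mm wide in x, 198 mm long along y, lies across it, top face 109 mm up, in steel staples at y = +-73 mm (115 mm high, 62 mm wide in x). The bar is 5 mm thick, 8 mm beside the slot, where 3 mm lands are fixed under it.
- slot (a point): Middle of the bar's top face if the bar were centred: press x = y = 0, 109 mm up; axes as the press. The slot through the bar is 37 mm long (press y), 12.5 mm wide (x). The bar slides in its staples and sits up to 20 mm off either way along y, held by 12 N of friction: find the slot by feel or sight. Off the mark, the toggle stands on the bar, key origin 103 mm up (nose in the slot; 109 on the bar).
- groove (a point): Middle of the groove ceiling under the bar, if the bar were centred: 104 mm up on the press, x = y = 0. The groove, 14.5 mm wide along press x between the lands, crosses under the slot's middle. Below the bar the toggle turns freely only with the key origin 80 mm (collar on the bar) to 85 mm up; after a quarter turn (key x along press x, either way), let up, it rises to 88 mm: seated.
- press_cap (a joint): How far the sprung steel cap (52 mm dia, flat, under the slot) is pushed down, m: 0 = up, top face 96 mm above the press's underside, where the key's nose meets it. It pushes back with about 6 N at 0 and 0.5 N more per mm; 0.008 with the key locked, 0.016 with the collar on the bar.
- jar: Empty clear jar with green lid, 69 mm dia x 84 mm, behind the press. Origin at the centre of its underside.
- spice_jar: Spice jar with dark cap, 44 mm dia x 105 mm, behind the press. Origin at the centre of its underside.
- timer: Green and white round kitchen timer, 64 mm dia x 37 mm, behind the rack. Origin at the centre of its underside.
- carrot_a: Carrot lying left of the press, 224 mm long, 48 mm thick. Origin in its middle at the underside.
Things that resemble listed ones, but are neither listed nor needed, are in the scene too. Leave any pink look-alike of the key alone.

How it is judged:
By the outcome, as a careful person would: the job done as asked, in the order asked, and still so for the second after the job is handed in, with the robot touching nothing.
It also fails if it takes over 61 s, if anything falls off the work surface, if the arm or the gripper's body presses on something with over 40 N, if the wrist force passes 120 N, or if a joint passes its speed limit or range.

## Robot

A 6-joint arm with a two-finger parallel gripper is mounted at the origin on a cart in front of the work surface, level with it; the furniture and walls round the work are solid. World frame = base frame: x ahead of the robot, y to its left, z up, the work surface at z = 0. Lengths are in mm, angles in degrees, forces in N, time in s.
With the tool pointing down it reaches from about 350 to 850 mm from the base axis. Payload 8.1 kg.
Tool frame: the origin (TCP) lies midway between the tips of the shut fingers; the grasp point (between the pads) lies 19 mm behind it (r.grasp_offset is the distance from the TCP to the grasp point, in mm); z points along the fingers, x is the direction in which the jaws open and shut, and the axes are right-handed (so a half turn about z gives the same grasp; the last joint's range is limited). The gripper opens to 85 mm and grips with 20 to 120 N. Pads are 22 mm wide; open, the fingers measure 114 mm over their backs; the gripper's body (76 mm by 85 mm) begins 54 mm behind the grasp point. The pads swing forward as they close: fully open they stand 13 mm farther back than shut.
Start: joints at [62.945, 7.471, 85.268, -0, 87.261, -4.893], TCP at [226.315, 555.686, 231.292] pointing down, gripper open.
Joint ranges: [-169.43, 169.43], [-51.17, 129.36], [1.28, 143.12], [-76.62, 256.62], [0, 156.53], [-152.29, 152.29]. Speed limits (degrees/s): [136.94, 136.94, 159.86, 180, 180, 180].

## Interface

Orientations are given as [roll, pitch, yaw] about the fixed x, y, z axes, in that order (R = Rz(yaw) Ry(pitch) Rx(roll)).
In Python, from bench import r, optics, hand_in gives the robot as it stands.
- The arm moves only by the shell command python3 -m pendant 'ROWS' [FORCE]. ROWS is JSON, a list of rows, each a list of 5 numbers: the opening, from 0 (shut) to 1 (fully open), then the shift along the tool's x, y, z in mm, then the turn about the tool's z in degrees. A call has 1 to 10 rows; each row shifts and turns the commanded pose from where the row before left it, along the tool's axes as they then stand; what a row does not reach is not made up. A row lasts 1/10 s, in which the tool goes at most 50 mm and 8.59 degrees, less where a joint would pass 70% of its speed; a pose out of reach is approached as far as the arm can. A call with a gripper value outside its range is refused whole. The fingers move at their own pace and stop on an object; FORCE is the grip in N (left out, the last holds). Time passes only in rows, so rows that do not move let the fingers close. It gives the time, the measured TCP pose, the force and the opening at its end, in the units of the state.
- r.sense(): the state, without advancing time (a new reading comes with each control period).
- optics.snapshot(name): name is "scene" or "top"; returns (picture, depth): 420x560x3 uint8, blue, green, red; 420x560 float32, mm along the optical axis (not along the pixel's ray), 0 where there is no reading.
- optics.camera_params(name): a dict with "camera_matrix" (3x3 intrinsics, pixels), "k1" (the pictures are not rectified: a ray, as slopes to the right and down, at radius r is drawn at 1 + k1 r^2 times it, then the intrinsics apply), "eye" and "orientation" of the camera in the world. Camera axes: x right, y down, z forward; pixel columns grow to the right and rows downward; lengths in mm; the calibration is good to about 2 mm. A picture is of the moment at which its call begins. camera_params takes no time and is no camera call.
- hand_in(): hands the job in, once; it reports no verdict.
Trained networks look in the newest picture that a camera, given by its name, has taken for a name from the list of things; names that differ only in an ending like _2 or _b are one class to them, and where a whole thing is asked for, a point or a joint stands for the part that bears it (a point fixed in the world has none). Each returns a list of dicts, best first, with "score" (0 to 1); they miss things now and then, are a little off and sometimes report something else, mostly with a low value. They report only what shows in the picture. A call takes as long as a camera call. They do not tell look-alikes from the thing itself.
- optics.search_frame(camera, query): "at" ([x, y, z] in mm, in world coordinates, good to about 4 mm: the middle of the surface that is visible of it).
The state is a dict: "time": time; "joint_pos": joint angles; "qd": joint speeds; "joint_efforts": joint torques, N m; "tool_pos": TCP position; "tcp_rot": TCP orientation; "ft_force": force on the tool from outside, world axes, zero at the start; "wrist_torque": the same for the moment, N m; "finger_gap": finger opening in mm.
Only numpy, scipy, OpenCV 4.12 (cv2) and the standard library are available. Lean on these libraries where they do the work, as an engineer would, in place of code of your own. Each camera call takes 0.05 s, during which the arm holds its last target. There are 200 camera calls.

## Working session

There is one attempt and no reset: what is moved stays moved. The work goes in short steps, Python scripts to look and compute and a shell command to move; the robot and the scene stay as the last step left them, time stands still between calls to the robot, and variables do not carry over. Pictures are saved under pics/ and viewed, about 8 in all and at most 12, crops included, and the job is handed in when it is done.

```bash
ls; mkdir -p pics
cat > h.py <<'E'
import numpy as np, cv2
from bench import r, optics, hand_in
from scipy.spatial.transform import Rotation as R
def cloud(name,d):
    p=optics.camera_params(name);K=np.array(p["camera_matrix"],float)
    h,w=d.shape;u,v=np.meshgrid(np.arange(w,dtype=float),np.arange(h,dtype=float))
    pts=np.stack([u,v],-1).reshape(-1,1,2)
    n=cv2.undistortPoints(pts,K,np.array([p["k1"],0,0,0,0.]),None).reshape(h,w,2) 
    c=np.dstack([n,np.ones((h,w))])*d[...,None]
    o=p["orientation"]
    M=np.array(o,float)
    if M.shape!=(3,3): M=R.from_euler('xyz',M,degrees=True).as_matrix()
    return c@M.T+np.array(p["eye"])
E
python3 - <<'E'
from h import *
for n in ("scene","top"):
    print(n,optics.camera_params(n))
    b,d=optics.snapshot(n);cv2.imwrite(f"pics/{n}0.png",b);np.save(n+"0.npy",d)
    for q in ("key","rack","press","slot","handle"):
        try: print(q,[(np.round(o["at"]),round(o["score"],2)) for o in optics.search_frame(n,q)[:4]])
        except Exception as e: print(q,e)
print(r.sense(), r.grasp_offset)
E
```

```text
pics
scene {'camera_matrix': array([[540.44345321,   0.        , 282.63485736],
       [  0.        , 540.44345321, 206.49091355],
       [  0.        ,   0.        ,   1.        ]]), 'k1': -0.049726287347435214, 'eye': array([-466.12715811, -599.86302913,  799.16125934]), 'orientation': array([-1.21161833e+02,  7.48968470e-02, -6.10590491e+01])}
key [(array([ 357., -384.,   21.]), 0.94), (array([ 516., -275.,   94.]), 0.79), (array([523., -84.,  20.]), 0.51), (array([498., 266.,  30.]), 0.41)]
rack [(array([ 511., -283.,    4.]), 0.67)]
press [(array([513.,  73.,  71.]), 0.76), (array([ 506., -283.,    4.]), 0.22)]
slot [(array([515.,  66.,  67.]), 0.57), (array([750., -47.,  29.]), 0.43)]
handle [(array([ 510., -277.,   98.]), 0.8), (array([519., -89.,  16.]), 0.72), (array([ 358., -380.,   21.]), 0.6)]
top {'camera_matrix': array([[430.91933292,   0.        , 280.761888  ],
       [  0.        , 430.91933292, 211.67997798],
       [  0.        ,   0.        ,   1.        ]]), 'k1': 0.009481512913413913, 'eye': array([ 401.98635064,  -25.22371945, 1281.76341151]), 'orientation': ar
[... 365 characters left out ...]
]), 0.61)]
{'time': 0.6, 'joint_pos': array([ 6.29459833e+01,  7.47087618e+00,  8.52667210e+01, -7.68691126e-04,
        8.72618614e+01, -4.89169432e+00]), 'qd': array([ 0.04073267,  0.01419133,  0.01148614, -0.02938205, -0.06148803,
       -0.08078108]), 'joint_efforts': array([ 1.49228763e-04, -5.68953502e+01, -5.00598478e+01,  2.32286544e-05,
        1.75542045e-03, -8.36558343e-06]), 'tool_pos': array([226.3138408 , 555.69134253, 231.30560147]), 'tcp_rot': array([ 1.79999189e+02, -4.73982688e-04,  6.78377144e+01]), 'ft_force': array([-0.1088632 , -0.01857093,  0.08467164]), 'wrist_torque': array([-0.02579465, -0.01726581, -0.01582495]), 'finger_gap': 85.69989128442812} 18.700000000000003
```

View images.

View pics/scene0.png

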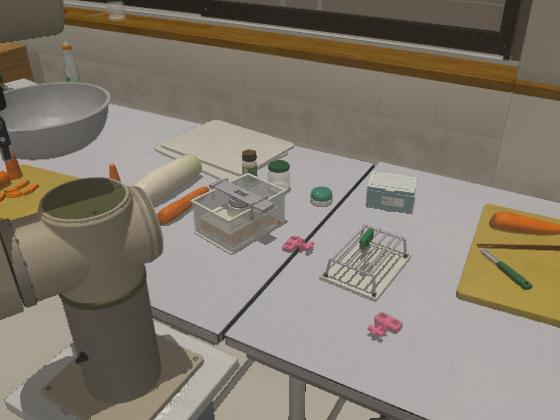

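View pics/top0.png

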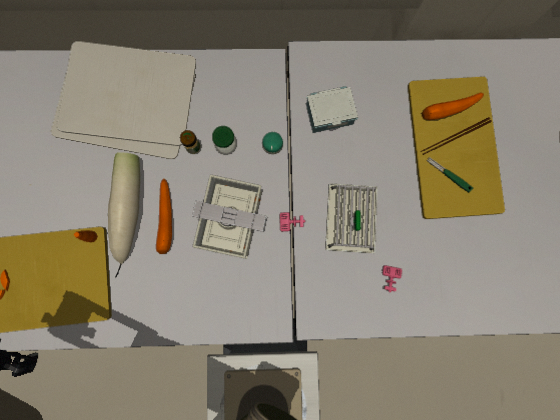

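The green key stands in the rack (scene 367,238; top 357,220). The lookalikes lying at top (292,221) and (391,278) are pink. The press bar is at top (229,216), running roughly along world y. Next I'll take an enlarged crop and measure both from depth.

Run:
```python
from h import *
for n,bx in (("top",None),("scene",None)):
    b=cv2.imread(f"pics/{n}0.png");d=np.load(n+"0.npy");P=cloud(n,d)
    hsv=cv2.cvtColor(b,cv2.COLOR_BGR2HSV)
    near=lambda x,y,rx,ry,z0,z1:(abs(P[...,0]-x)<rx)&(abs(P[...,1]-y)<ry)&(P[...,2]>z0)&(P[...,2]<z1)&(d>0)
    m=near(520,-270,60,60,60,130)&(hsv[...,1]>100)&(hsv[...,0]>40)&(hsv[...,0]<90)
    q=P[m];print(n,"handle",len(q),q.mean(0).round(1),q[:,2].min().round(),np.percentile(q[:,2],90).round(1))
    t=q[q[:,2]>np.percentile(q[:,2],90)-7];(c,s,a)=cv2.minAreaRect(t[:,:2].astype(np.float32));print(" top",len(t),np.round(c,1),np.round(s,1),round(a,1),t[:,2].mean().round(1))
    m=near(530,85,60,130,103,122)
    q=P[m];(c,s,a)=cv2.minAreaRect(q[:,:2].astype(np.float32));print(" bar",len(q),np.round(c,1),np.round(s,1),round(a,1),np.median(q[:,2]).round(1))
    v=np.linalg.svd(q[:,:2]-q[:,:2].mean(0),full_matrices=False)[2][0];print("  pca",q.mean(0).round(1),np.degrees(np.arctan2(v[1],v[0])).round(1))
    m=near(530,85,130,130,90,106);q=P[m];(c,s,a)=cv2.minAreaRect(q[:,:2].astype(np.float32));print(" rim",len(q),np.round(c,1),np.round(s,1),round(a,1))
    m=near(530,-275,120,120,55,66);q=P[m];(c,s,a)=cv2.minAreaRect(q[:,:2].astype(np.float32));print(" wires",len(q),np.round(c,1),np.round(s,1),round(a,1))
t=cv2.imread("pics/top0.png");s=cv2.imread("pics/scene0.png")
A=cv2.resize(t[170:265,185:310],None,fx=3.2,fy=3.2,interpolation=cv2.INTER_CUBIC);B=cv2.resize(t[170:265,310:400],None,fx=3.2,fy=3.2,interpolation=cv2.INTER_CUBIC)
C=cv2.resize(s[165:255,185:310],(A.shape[1],288),interpolation=cv2.INTER_CUBIC);D=cv2.resize(s[215:305,320:410],(B.shape[1],288),interpolation=cv2.INTER_CUBIC)
cv2.imwrite("pics/crop1.png",np.vstack([np.hstack([A,B]),np.hstack([C,D])]))
```

```text
top handle 104 [ 517.4 -268.2  107.7] 88.0 111.8
 top 88 [ 518.9 -268.6] [53.  13.1] 2.5 109.3
 bar 1168 [528.9  83.7] [114.5 198.8] 0.8 109.4
  pca [536.7  84.4 109.5] -101.9
 rim 734 [537.4  83.2] [196.8 206.8] 76.5
 wires 777 [ 535.7 -271.4] [114.4 176.1] 84.8
scene handle 85 [ 513.2 -273.9  107.3] 81.0 111.3
 top 75 [ 519.2 -274. ] [11.3 54.5] 87.1 108.9
 bar 792 [537.5  81.9] [ 99.6 201.3] 2.5 109.3
  pca [534.3  75.9 109.2] -102.2
 rim 945 [537.   82.7] [203.6 210.4] 76.1
 wires 853 [ 535.5 -273.5] [114.  181.7] 84.9
```

View pics/crop1.png

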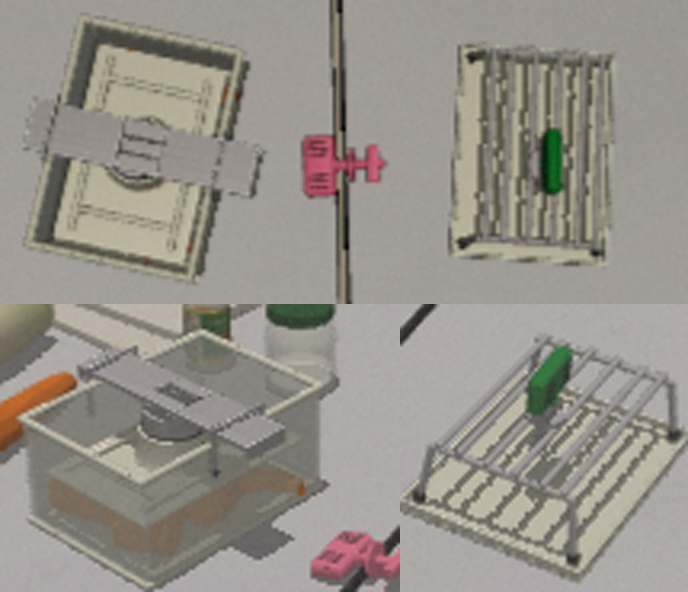

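The crop shows a single green key, upright in the middle gap of the rack, so that is the one meant. The dark slot shows near scene (241,192) and top (229,216). I'm moving now: transit at the current height, then a turn to the handle.

```bash
python3 -m pendant '[[1,-32.8,29.2,0,0],[1,-32.8,29.2,0,0],[1,-32.8,29.2,0,0],[1,-32.8,29.2,0,0],[1,-32.8,29.2,0,0],[1,-32.8,29.2,0,0],[1,-32.8,29.2,0,0],[1,-32.8,29.2,0,0],[1,-32.8,29.2,0,0],[1,-32.8,29.2,0,0]]' 60; python3 -m pendant '[[1,-32.8,29.2,0,0],[1,-32.8,29.2,0,0],[1,-32.8,29.2,0,0],[1,-32.8,29.2,0,0],[1,-32.8,29.2,0,0],[1,-32.8,29.2,0,0],[1,-32.8,29.2,0,0],[1,-32.8,29.2,0,0],[1,-32.8,29.2,0,0],[1,-32.8,29.2,0,0]]'
cat >> h.py <<'E'
def togo(x,y,z,yaw,s=None):
    s=s or r.sense(); p=np.array(s["tool_pos"]); a=np.radians(s["tcp_rot"][2]); d=np.array([x,y,z])-p
    print("tool shift",np.round([np.cos(a)*d[0]+np.sin(a)*d[1], np.sin(a)*d[0]-np.cos(a)*d[1], -d[2]],1),"turn",round(((s["tcp_rot"][2]-yaw+180)%360)-180,1))
def hit(name,u,v,z):
    p=optics.camera_params(name);n=cv2.undistortPoints(np.array([[[u,v]]],float),np.array(p["camera_matrix"],float),np.array([p["k1"],0,0,0,0.])).ravel()
    w=R.from_euler('xyz',p["orientation"],degrees=True).as_matrix()@np.array([n[0],n[1],1]);e=p["eye"]
    return e+w*(z-e[2])/w[2]
E
python3 - <<'E'
from h import *
print("slot",hit("scene",241.2,192.5,109).round(1),hit("top",229.4,216.3,109).round(1))
for n in ("top","scene"):
    P=cloud(n,np.load(n+"0.npy"));m=(abs(P[...,0]-535)<60)&(abs(P[...,1]-80)<130)&(P[...,2]>103)&(P[...,2]<122)
    q=P[m][:,:2]-[537,83]
    for a in (77,78,79):
        u=np.radians(a);s=q@[np.cos(u),np.sin(u)];t=q@[np.sin(u),-np.cos(u)]
        k=abs(t)<25; k2=k&(abs(s)<60);print(n,a,"along",np.percentile(s[k],[1,99]).round(1),"across",np.percentile(t[k2],[2,98]).round(1))
togo(519,-271,231,87)
E
```

```text
time: 1.6
tool_pos: [373.3, 140.2, 231.7]
tcp_rot: [179.9, -0.0, 67.9]
ft_force: [0.4, 0.1, 0.5]
finger_gap: 85.3
time: 2.6
tool_pos: [520.1, -274.1, 231.3]
tcp_rot: [180.0, -0.0, 67.8]
ft_force: [-0.6, 0.5, -0.4]
finger_gap: 85.2
slot [541.7  80.6 109. ] [535.2  81.4 109. ]
top 77 along [-96.2  98. ] across [-21.1  21.4]
top 78 along [-96.1  97.9] across [-21.2  21.7]
top 79 along [-96.1  97.6] across [-21.7  22. ]
scene 77 along [-101.3   96.1] across [-21.7  22.8]
scene 78 along [-101.2   96. ] across [-22.   22.2]
scene 79 along [-101.    96.1] across [-22.6  22. ]
tool shift [ 2.4 -2.2  0.3] turn -19.2
```

```bash
python3 -m pendant '[[1,2.4,-2.2,0,-6.7],[1,0,0,30,-6.7],[1,0,0,30,-6.6],[1,0,0,30,0],[1,0,0,30,0],[1,0,0,20,0],[1,0,0,11.5,0],[1,0,0,0,0]]' 60
python3 - <<'E'
from h import *
togo(519,-271,79,88)
for n in("top","scene"):
    b,d=optics.snapshot(n);cv2.imwrite(f"pics/{n}1.png",b)
    P=cloud(n,d);hsv=cv2.cvtColor(b,cv2.COLOR_BGR2HSV)
    m=(abs(P[...,0]-520)<60)&(abs(P[...,1]+270)<60)&(P[...,2]>75)&(P[...,2]<120)&(hsv[...,1]>100)&(hsv[...,0]>40)&(hsv[...,0]<90)
    print(n,m.sum(),P[m].mean(0).round(1) if m.any() else 0)
s=cv2.imread("pics/scene1.png");t=cv2.imread("pics/top1.png")
cv2.imwrite("pics/crop2.png",np.hstack([cv2.resize(s[170:300,310:430],None,fx=3.3,fy=3.3,interpolation=2),cv2.resize(t[170:300,300:420],None,fx=3.3,fy=3.3,interpolation=2)]))
E
```

```text
time: 3.4
tool_pos: [517.5, -268.4, 78.0]
tcp_rot: [-179.8, -0.1, 87.8]
ft_force: [-0.5, 0.0, -0.5]
finger_gap: 85.6
tool shift [-2.6  1.6 -1. ] turn -0.2
top 4 [ 492.  -267.3  100.1]
scene 106 [ 509.8 -274.8  103.4]
```

View pics/crop2.png

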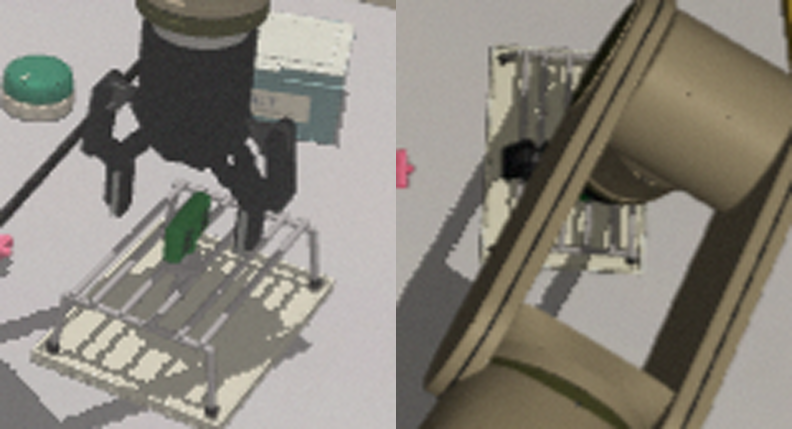

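The fingers straddle the green handle (crop 185,230), with clearance on both sides. I'll trim the position and close.

```bash
python3 -m pendant '[[1,-2.6,1.6,-1,0],[0.5,0,0,0,0],[0.3,0,0,0,0],[0.25,0,0,0,0]]' 25; python3 -m pendant '[[0,0,0,0,0],[0,0,0,0,0],[0,0,0,0,0],[0,0,0,0,0]]' 25
```

```text
time: 3.9
tool_pos: [520.4, -272.0, 81.4]
tcp_rot: [180.0, 0.0, 87.8]
ft_force: [0.3, 0.2, 0.8]
finger_gap: 44.2
time: 4.3
tool_pos: [520.1, -271.8, 80.9]
tcp_rot: [180.0, 0.0, 87.8]
ft_force: [-0.5, -0.9, 1.3]
finger_gap: 13.3
```

```bash
python3 -m pendant '[[0,0,0,0,0],[0,0,0,0,0],[0,0,0,-2,0],[0,0,0,-3,0],[0,0,0,-4,0],[0,0,0,-4,0]]' 80;  python3 -m pendant '[[0,0,0,-6,0],[0,0,0,-8,0],[0,0,0,-10,0],[0,0,0,-10,0],[0,0,0,-10,0],[0,0,0,-10,0],[0,0,0,0,0],[0,0,0,0,0]]'
```

```text
time: 4.9
tool_pos: [520.0, -271.7, 94.0]
tcp_rot: [-180.0, -0.0, 87.8]
ft_force: [-0.0, -1.4, -1.4]
finger_gap: 12.8
time: 5.7
tool_pos: [520.3, -271.9, 148.1]
tcp_rot: [180.0, 0.0, 87.8]
ft_force: [-0.3, 0.3, -1.8]
finger_gap: 12.8
```

```bash
python3 -m pendant '[[0,0,0,-21,0],[0,0,0,-21,0],[0,44.3,0.4,0,0],[0,44.3,0.4,0,0],[0,44.3,0.4,0,0],[0,44.3,0.4,0,0],[0,44.3,0.4,0,0],[0,44.3,0.4,0,0],[0,44.3,0.4,0,0],[0,44.3,0.4,0,0]]';  python3 -m pendant '[[0,0,0,0,8.4],[0,0,0,0,8.4],[0,0,0,0,8.4],[0,0,0,0,8.4],[0,0,0,0,8.4],[0,0,0,0,8.4],[0,0,0,0,8.4],[0,0,0,0,8.4],[0,0,0,0,8.4],[0,0,0,0,8.4]]'; python3 -m pendant '[[0,0,0,0,8],[0,0,0,0,7.8],[0,0,0,0,0],[0,0,0,0,0],[0,0,0,0,0]]'
python3 - <<'E'
from h import *
togo(537,82.2,189,-12)
for n in("top","scene"):
    b,d=optics.snapshot(n);cv2.imwrite(f"pics/{n}2.png",b);np.save(n+"2.npy",d)
    P=cloud(n,d);hsv=cv2.cvtColor(b,cv2.COLOR_BGR2HSV)
    m=(abs(P[...,0]-535)<60)&(abs(P[...,1]-82)<60)&(P[...,2]>170)&(P[...,2]<235)&(hsv[...,1]>100)&(hsv[...,0]>40)&(hsv[...,0]<90)
    if m.any(): print(n,m.sum(),P[m].mean(0).round(1))
s=cv2.imread("pics/scene2.png");t=cv2.imread("pics/top2.png")
cv2.imwrite("pics/crop3.png",cv2.resize(s[130:250,185:305],None,fx=5,fy=5,interpolation=2))
E
```

```text
time: 6.7
tool_pos: [536.0, 84.0, 189.1]
tcp_rot: [-179.9, 0.0, 87.8]
ft_force: [0.7, 0.4, -0.8]
finger_gap: 12.8
time: 7.7
tool_pos: [536.1, 82.2, 188.8]
tcp_rot: [180.0, 0.1, 3.5]
ft_force: [0.1, 0.0, -1.4]
finger_gap: 12.7
time: 8.2
tool_pos: [536.5, 82.3, 189.5]
tcp_rot: [180.0, 0.0, -11.8]
ft_force: [-0.5, -0.1, -0.4]
finger_gap: 12.6
tool shift [ 0.5 -0.1  0.5] turn 0.2
scene 55 [528.   59.5 208.5]
```

View pics/crop3.png

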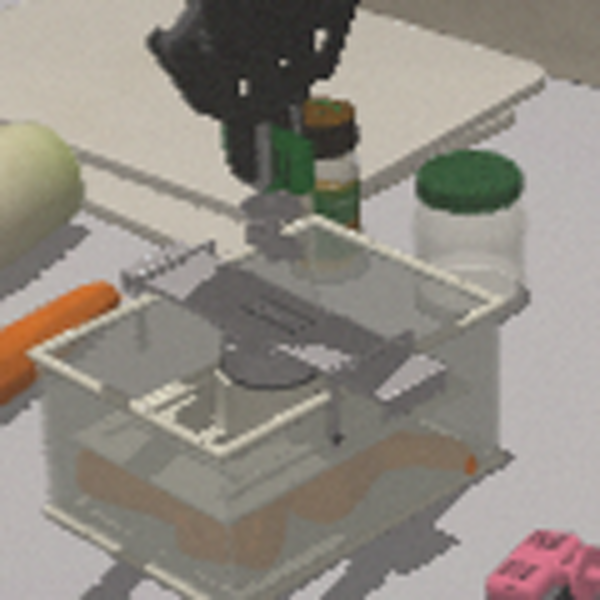

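The held key shows above the slot: collar at crop (271,207), slot at crop (280,315). I'll compare the two along the bar using the same camera.

Run:
```python
from h import *
s=cv2.imread("pics/scene2.png");d=np.load("scene2.npy");P=cloud("scene",d)
y=np.array([np.cos(np.radians(78)),np.sin(np.radians(78))]);x=np.array([np.cos(np.radians(-12)),np.sin(np.radians(-12))])
rel=lambda p:(np.round((np.asarray(p)[...,:2]-[536.5,82.3])@x,1),np.round((np.asarray(p)[...,:2]-[536.5,82.3])@y,1))
print("collar img",rel(hit("scene",239.2,171.6,174)),"slot img",rel(hit("scene",241,193,109)))
m=(abs(P[...,2]-173.5)<6)&(abs(P[...,0]-535)<30)&(abs(P[...,1]-80)<30)
a,b=rel(P[m]);print("collar pts",m.sum(),a.min(),a.max(),b.min(),b.max())
hsv=cv2.cvtColor(s,cv2.COLOR_BGR2HSV)
m=(hsv[...,1]>100)&(hsv[...,0]>40)&(hsv[...,0]<90)&(abs(P[...,0]-535)<50)&(abs(P[...,1]-82)<50)&(P[...,2]>180)
a,b=rel(P[m]);print("handle pts x",np.percentile(a,[5,95]),"y",b.min(),b.max(),"z",P[m][:,2].min().round(1),P[m][:,2].max().round(1))
# slot: dark pixels on bar
n="scene";Q=cv2.imread("pics/scene0.png").astype(int).sum(2);P0=cloud(n,np.load("scene0.npy"))
for v in range(184,202): print(v,Q[v,228:256]//3)
m=(P0[...,2]<102)&(abs(P0[...,0]-537)<16)&(abs(P0[...,1]-82)<26)
vv,uu=np.where(m);print("deep px",len(vv)); 
if len(vv): print(uu.min(),uu.max(),vv.min(),vv.max(),uu.mean(),vv.mean())
```

```text
collar img (np.float64(-2.0), np.float64(-4.7)) slot img (np.float64(3.3), np.float64(-2.0))
collar pts 58 -17.1 11.3 -16.6 13.0
handle pts x [-7.73  1.15] y -30.7 -12.3 z 190.0 221.3
184 [150 148 150 151 148 150 143 108 121 126 126 130 126 124 128 110 113 114
 116 117 119 118 114 118 116 118 117 116]
185 [149 149 150 150 149 151 149 152 148 135 127 126 126 128 125 125 114 110
 114 117 117 116 119 116 121 118 114 116]
186 [152 149 149 150 147 151 149 147 149 150 147 133 126 126 126 125 127 126
 128 113 113 114 116 115 115 112 130 132]
187 [151 151 152 148 147 149 149 149 149 147 147 148 147 135 128 126 127 126
 124 124 130 130 132 131 131 133 132 132]
188 [150 152 149 150 152 149 149 149 148 150 151 154 137 149 147 134 126 127
 124 122 117 128 132 129 132 134 134 131]
189 [151 150 152 152 152 150 151 149 148 137 122 147 153 154 152 152 147 135
 125 122 121 131 131 130 130 135 133 131]
190 [152 149 151 150 149 149 148 159 126  99  92 122 134 151 154 152 151 150
 144 130 122 130 131 132 131 130 130 132]
191 [153 153 151 149 151 123 110  95  98  85 103  98  89 122 137 148 155 150
 152 1
[... 590 characters left out ...]
147 150 150 150 147 152 148 151 149 147]
197 [126 104  90  91 102  95  94  98 125 159 155 153 153 162 135 145 148 147
 148 148 150 149 150 152 152 152 151 148]
198 [121 128 147 103  93  92  93  89  91  97 123 162 133 149 151 151 147 145
 147 147 147 150 149 148 152 150 150 148]
199 [125  99 129 151 105  94  93  92  93 123  99 101 122 159 152 153 149 154
 154 150 150 149 148 150 150 152 148 152]
200 [125  99  92 117 146 151 103  95  94  91  95 117  98  99 119 160 154 148
 153 153 154 149 150 148 149 150 147 152]
201 [118  85  97  99  97 109 127 148 107  96  94  98  98 104  96  96 119 158
 155 153 153 150 153 149 151 148 152 140]
deep px 249
229 258 192 408 247.16465863453814 332.6666666666667
```

```bash
python3 -m pendant '[[0,1.5,0,8,0],[0,0,0,8,0],[0,0,0,8,0],[0,0,0,4,0],[0,0,0,2,0],[0,0,0,0,0],[0,0,0,0,0]]'; python3 -m pendant '[[0,0,0,1,0],[0,0,0,1,0],[0,0,0,1,0],[0,0,0,1,0],[0,0,0,0,0]]'
```

```text
time: 9.0
tool_pos: [538.3, 82.0, 160.0]
tcp_rot: [-180.0, -0.0, -12.0]
ft_force: [0.6, -0.2, -1.5]
finger_gap: 12.5
time: 9.5
tool_pos: [538.0, 81.9, 155.6]
tcp_rot: [180.0, 0.0, -12.0]
ft_force: [-0.3, 1.3, -1.0]
finger_gap: 12.9
```

```bash
for i in 1 2 3; do python3 -m pendant '[[0,0,0,1,0],[0,0,0,1,0],[0,0,0,0,0]]' | grep -E "tool_pos|force"; done
```

```text
tool_pos: [538.0, 81.9, 153.6]
ft_force: [-0.3, 0.5, -1.8]
tool_pos: [538.0, 82.0, 151.6]
ft_force: [0.0, 0.3, -1.1]
tool_pos: [538.0, 81.9, 149.6]
ft_force: [0.2, -0.7, -0.8]
```

```bash
for i in 1 2 3; do python3 -m pendant '[[0,0,0,0.5,0],[0,0,0,0.5,0],[0,0,0,0,0]]' | grep -E "tool_pos|force"; done
```

```text
tool_pos: [538.1, 81.9, 148.7]
ft_force: [0.4, -0.4, -2.2]
tool_pos: [538.1, 82.0, 147.7]
ft_force: [-0.0, -0.6, -1.3]
tool_pos: [538.0, 82.0, 146.7]
ft_force: [-0.2, 0.1, -1.7]
```

```bash
for i in 1 2 3 4 5; do python3 -m pendant '[[0,0,0,0.5,0],[0,0,0,0.5,0],[0,0,0,0,0]]' | grep -E "tool_pos|force"; done
```

```text
tool_pos: [538.1, 82.0, 145.7]
ft_force: [1.1, 0.0, -1.4]
tool_pos: [538.1, 82.0, 144.7]
ft_force: [-0.4, -0.5, -1.4]
tool_pos: [538.1, 81.9, 143.7]
ft_force: [0.0, 1.1, -0.8]
tool_pos: [538.2, 82.0, 143.0]
ft_force: [0.3, -0.4, 0.1]
tool_pos: [538.4, 82.0, 142.3]
ft_force: [-1.0, 1.6, 4.4]
```

Contact came at TCP 142.5, which is nose about 96, so this is the cap; the toggle is through the slot. I'll press on carefully, looking for the shallow slope of the spring.

```bash
for i in 1 2 3; do python3 -m pendant '[[0,0,0,0.7,0],[0,0,0,0.7,0],[0,0,0,0.6,0],[0,0,0,0,0]]' | grep -E "tool_pos|force"; done
```

```text
tool_pos: [538.3, 82.0, 140.0]
ft_force: [-1.9, -0.5, 4.8]
tool_pos: [538.3, 82.0, 138.1]
ft_force: [-1.6, 0.3, 6.2]
tool_pos: [538.4, 82.0, 136.3]
ft_force: [-2.8, 0.4, 7.3]
```

```bash
for i in 1 2 3; do python3 -m pendant '[[0,-0.3,0,0.8,0],[0,0,0,0.8,0],[0,0,0,0.8,0],[0,0,0,0,0]]' | grep -E "tool_pos|force"; done
```

```text
tool_pos: [538.3, 82.0, 134.1]
ft_force: [-2.6, -0.4, 8.1]
tool_pos: [538.3, 82.0, 132.0]
ft_force: [-1.9, -1.3, 9.2]
tool_pos: [538.2, 82.1, 129.8]
ft_force: [-0.9, -0.4, 9.5]
```

```bash
for i in 1 2 3; do python3 -m pendant '[[0,0,0,0.1,-5],[0,0,0,0,-5],[0,0,0,0,0]]' | grep -E "tool_pos|force|rot"; done; python3 -c "
from h import *
print(r.sense()['wrist_torque'])"
```

```text
tool_pos: [538.2, 82.1, 129.8]
tcp_rot: [-180.0, -0.1, -1.8]
ft_force: [-1.4, -0.6, 11.2]
tool_pos: [538.1, 82.1, 129.6]
tcp_rot: [180.0, -0.1, 8.2]
ft_force: [-2.5, -1.0, 10.5]
tool_pos: [538.1, 82.1, 129.6]
tcp_rot: [180.0, -0.1, 18.2]
ft_force: [-2.4, -1.3, 10.6]
[-0.15514675  0.48534741  0.01172603]
```

```bash
for i in 1 2 3; do python3 -m pendant '[[0,0,0,0,-5],[0,0,0,0,-5],[0,0,0,0,0]]' | grep -E "tool_pos|force|rot"; done; python3 -c "
from h import *
print(r.sense()['wrist_torque'])"
```

```text
tool_pos: [538.2, 82.1, 129.6]
tcp_rot: [179.9, -0.1, 28.2]
ft_force: [-2.4, -1.5, 10.0]
tool_pos: [538.3, 82.1, 129.7]
tcp_rot: [179.9, -0.1, 38.2]
ft_force: [-2.6, -1.1, 10.8]
tool_pos: [538.3, 82.0, 129.7]
tcp_rot: [179.9, -0.1, 48.2]
ft_force: [-1.9, -1.3, 10.4]
[-1.60473671e-01  3.40306458e-01  2.57722524e-04]
```

```bash
for i in 1 2 3; do python3 -m pendant '[[0,0,0,0,-5],[0,0,0,0,-5],[0,0,0,0,0]]' | grep -E "tool_pos|force|rot"; done
python3 - <<'E'
from h import *
print(r.sense()['wrist_torque'],r.sense()['finger_gap'])
b,d=optics.snapshot("scene");cv2.imwrite("pics/scene3.png",b)
cv2.imwrite("pics/crop4.png",cv2.resize(b[130:250,185:305],None,fx=5,fy=5,interpolation=2))
E
```

```text
tool_pos: [538.4, 82.0, 129.7]
tcp_rot: [179.9, -0.1, 58.2]
ft_force: [-2.1, -0.5, 9.9]
tool_pos: [538.5, 82.0, 129.8]
tcp_rot: [179.8, -0.1, 68.2]
ft_force: [-0.6, -1.8, 10.6]
tool_pos: [538.6, 81.9, 129.9]
tcp_rot: [179.8, -0.0, 78.2]
ft_force: [-1.3, -0.9, 10.4]
[-0.2433627   0.22774918  0.01844133] 12.750277847542396
```

View pics/crop4.png

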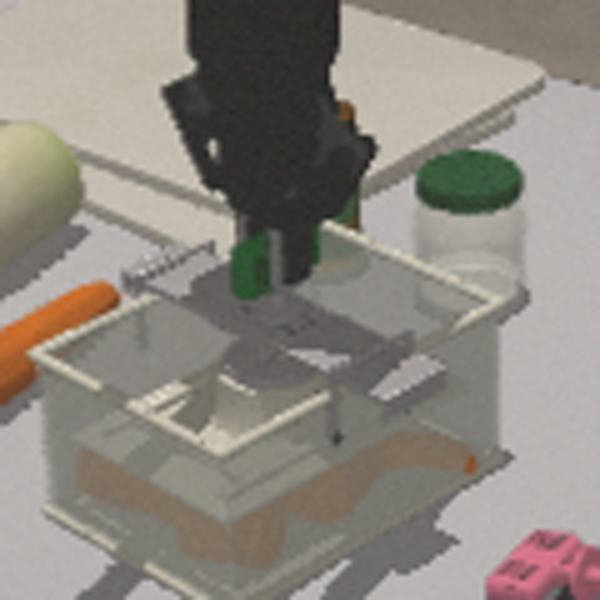

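The handle now runs across the bar (crop 275,265), so the toggle has made the quarter turn. Easing up while watching the force.

```bash
for i in 1 2 3 4; do python3 -m pendant '[[0,0,0,-0.6,0],[0,0,0,-0.6,0],[0,0,0,0,0]]' | grep -E "tool_pos|force"; done
```

```text
tool_pos: [538.5, 81.9, 131.0]
ft_force: [-1.3, -1.6, 10.5]
tool_pos: [538.5, 82.0, 132.2]
ft_force: [-0.5, -1.4, 9.3]
tool_pos: [538.5, 82.0, 133.3]
ft_force: [0.0, -1.0, 9.1]
tool_pos: [538.5, 81.9, 134.4]
ft_force: [-0.6, -1.0, 8.2]
```

```bash
for i in 1 2 3 4; do python3 -m pendant '[[0,0,0,-0.3,0],[0,0,0,0,0]]' | grep -E "tool_pos|force"; done
```

```text
tool_pos: [538.5, 82.0, 134.7]
ft_force: [0.2, -0.6, 8.1]
tool_pos: [538.4, 81.9, 134.9]
ft_force: [-0.1, -1.2, 8.5]
tool_pos: [538.5, 82.0, 135.0]
ft_force: [-0.1, -0.3, 6.8]
tool_pos: [538.3, 81.9, 135.0]
ft_force: [3.6, -1.0, 5.4]
```

```bash
for i in 1 2 3; do python3 -m pendant '[[0,0,0,-0.3,0],[0,0,0,0,0]]' | grep -E "tool_pos|force|rot"; done; python3 -c "
from h import *
print(r.sense()['wrist_torque'])"
```

```text
tool_pos: [538.1, 82.0, 135.0]
tcp_rot: [179.9, -0.0, 78.0]
ft_force: [4.9, -1.7, 3.0]
tool_pos: [538.0, 82.0, 135.0]
tcp_rot: [179.9, -0.0, 78.0]
ft_force: [6.7, -1.7, 0.8]
tool_pos: [538.0, 82.0, 135.1]
tcp_rot: [179.9, -0.0, 78.0]
ft_force: [7.4, -0.9, -0.5]
[-0.24995394 -1.45104924 -0.02377214]
```

Seated (TCP 135.0, nose 88), with the vertical load now on the bar. I'll take off the side force before letting go.

```bash
for i in 1 2 3; do python3 -m pendant '[[0,0,0.4,0,0],[0,0,0,0,0]]' | grep -E "tool_pos|force"; done; python3 -c "
from h import *
print(r.sense()['wrist_torque'])"
```

```text
tool_pos: [538.1, 82.0, 135.1]
ft_force: [5.9, -1.1, 0.7]
tool_pos: [538.2, 82.0, 135.1]
ft_force: [5.0, -0.7, 2.3]
tool_pos: [538.3, 81.9, 135.1]
ft_force: [2.5, -0.3, 1.6]
[-0.23095885 -0.62523947 -0.03443624]
```

```bash
python3 -m pendant '[[0,0,0.5,-0.2,0],[0,0,0,-0.2,0],[0,0,0,0,0]]' 25| grep -E "tool_pos|force"; python3 -m pendant '[[0,0,0,0,0],[0,0,0,0,0],[0,0,0,0,0]]' 20 ; python3 -c "
from h import *
print(r.sense()['wrist_torque'])"
```

```text
tool_pos: [538.3, 81.9, 135.1]
ft_force: [0.9, -0.4, 0.9]
time: 21.75
tool_pos: [538.4, 81.9, 135.1]
tcp_rot: [-179.9, 0.0, 78.0]
ft_force: [-0.4, 0.5, -1.8]
finger_gap: 13.0
[ 0.1058167  -0.08455093 -0.00434842]
```

```bash
python3 -m pendant '[[0.2,0,0,0,0],[0.3,0,0,0,0],[0.5,0,0,0,0],[0.5,0,0,0,0],[0.5,0,0,0,0],[0.5,0,0,-5,0],[0.5,0,0,-15,0],[0.5,0,0,-20,0],[0.5,0,0,-30,0],[0.5,0,0,-30,0]]'; python3 -m pendant '[[0.5,-40,0,-10,0],[0.5,-45,0,0,0],[0.5,-45,0,0,0],[0.5,-45,0,0,0],[0.5,-40,0,0,0],[0.5,0,0,0,0],[0.5,0,0,0,0]]'
python3 - <<'E'
from h import *
out=[]
for n in("scene","top"):
    b,d=optics.snapshot(n);P=cloud(n,d);hsv=cv2.cvtColor(b,cv2.COLOR_BGR2HSV)
    m=(hsv[...,1]>100)&(hsv[...,0]>40)&(hsv[...,0]<90)&(abs(P[...,0]-535)<50)&(abs(P[...,1]-82)<50)&(P[...,2]>120)
    q=P[m];print(n,m.sum(),q.mean(0).round(1) if m.any() else "", "z95",np.percentile(q[:,2],95).round(1) if m.any() else "")
    if m.any():
        t=q[q[:,2]>np.percentile(q[:,2],95)-5];print(cv2.minAreaRect(t[:,:2].astype(np.float32)))
    c=b[140:250,185:305] if n=="scene" else b[165:275,170:290]
    out.append(cv2.resize(c,None,fx=3.3,fy=3.3,interpolation=2))
cv2.imwrite("pics/crop5.png",np.hstack(out))
E
```

```text
time: 22.75
tool_pos: [538.8, 81.8, 237.8]
tcp_rot: [180.0, -0.0, 78.0]
ft_force: [1.5, -0.7, 0.1]
finger_gap: 42.7
time: 23.45
tool_pos: [494.4, -129.3, 246.9]
tcp_rot: [179.9, -0.0, 77.9]
ft_force: [0.3, 1.1, 0.6]
finger_gap: 42.9
scene 83 [531.7  79.  160.1] z95 166.1
((536.380859375, 78.92060089111328), (12.322697639465332, 54.000701904296875), 80.8523941040039)
top 109 [536.3  81.5 160.9] z95 167.5
((536.7142944335938, 82.33326721191406), (10.073230743408203, 51.04966735839844), 73.59228515625)
```

View pics/crop5.png

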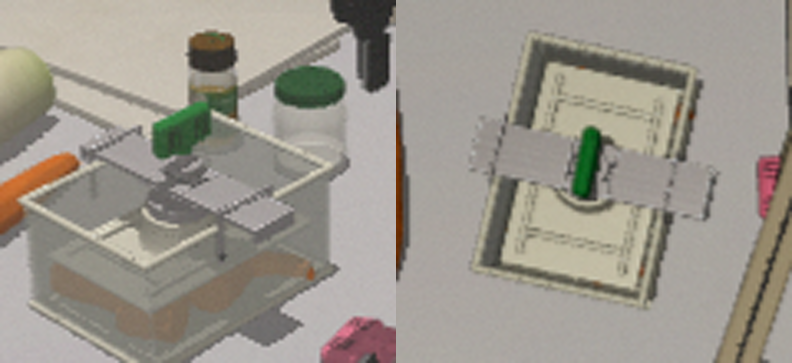

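The key stands upright across the bar in both views, its handle along press x and its top about 164–167 mm up (164 expected when seated). The collar sits clear above the bar.

```bash
python3 -c "
from bench import hand_in
print(hand_in())"
```

```text
the job is handed in; nothing more can be done
None
```

The press is under load and the job is handed in. The green key stands upright, locked under the bar, with the gripper clear of everything; the job used about 24 s of the 61 s.

- **Lift and slot:** The key came straight up out of the rack with only its own weight on the wrist. The toggle went through the slot on the first try, with no force showing until the nose met the cap at about 96 mm.
- **Push, turn and seating:** I pushed down to about 83 mm at about 11 N and turned the key a quarter turn, with almost no twist resistance. I then eased it up until it stopped at 88 mm, the seated height. I took off about 7 N of side force before letting go.
- **Last checks:** In both cameras the handle stood across the bar within about 4° of press x. The handle's top read a few millimetres high (166 and 167.5 mm against 164 mm expected), which I took as camera error. The two cameras also disagreed by about 3 mm on its position along y. In the last crops the press and the jars by it looked in place; I did not check the rest of the scene again.

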